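# Click in and wake an e-bike battery on the charging dock

### The job

The e-bike battery sits unlatched in the charging dock with one end sprung up. With closed fingers, and without gripping or lifting anything, press that end down until the latch clicks over it and it stays down by itself; then switch the charger on by pressing down the raised end of its rocker switch, the one with the white line. Only then press the round button on top of the battery and keep it down for two seconds to wake the battery, let go, and leave the tools and parts lying around where they are.

Things in the scene. Friction and masses are not known exactly. Their poses are not given: they have to be found in the camera images.
- dock: Bench charging dock, screwed down, grey and black, 390 mm long (its y axis), 110 mm wide (x). Origin: centre of its underside, on the bench; z up. Bay floor 30 mm above the bench, guide walls up to 52 mm. At the -y end a latch tower, 76 mm high (thumb slide on it 82 mm); at the +y end (y 107 to 195 mm) the black charger housing, 76 mm high, rocker switch on top at x 0, y 152 mm.
- battery: E-bike battery, loose in the dock, 220 mm long (its y), 66 mm wide (x), 56 mm high (z), aluminium with black end caps, 0.8 kg. Origin: centre of its underside. Its +y end is hooked under the dock and acts as hinge; a spring pad holds the -y end 25 mm up (tilt 0.11 rad about x). Home it lies flat on the bay floor, top 86 mm above the bench; once latched it springs back only about 1.5 mm.
- press_pad (a point): On the battery's top face, in the middle of the ribbed pad at its -y (latch) end, 22 mm from that end. The place to press; moves with the battery. Pressing home takes about 15 N at most.
- strike_bar (a point): Middle of the steel bar (8 mm thick, along the battery's x), which the bolt catches: 5 mm beyond the battery's -y end face, 24 mm above its underside, 27 mm from the press pad along y.
- home (a point): Point of the dock (its axes are the dock's), 54 mm above the bench, where the middle of the strike bar lies when the battery is flat on the bay floor.
- foot (a point): Lower edge of the battery's +y (hooked) end, in the middle; it stays down in the bay.
- bolt (a joint): Steel spring bolt of the latch, m: 0 fully out (its rest, also before the battery is latched), up to 0.011 pushed back along the dock's -y by the strike bar.
- rocker (a joint): Charger's black rocker switch, rad: 0 off (start 0 to 0.04), 0.4 on, at its stop; friction (about 3 N at its end) keeps it where it is left. 41 mm long along the dock's x axis, 24 mm wide, pivot along y. Pressing its front (-x) end, with the white line, switches on; that half then lies level, 83 mm above the bench.
- rocker_on_end (a point): On the top face of the rocker's on half (the dock's -x end), 15 mm from the pivot; moves with the rocker: about 89 mm above the bench when off and 84 mm when on.
- wake (a joint): Round button on the battery, m: 0 up, 0.004 fully down; 1.2 N to start, 4 N fully down; springs back.
- wake_top (a point): Centre of the button's top. The button is 18 mm across and stands 5 mm above the battery's top face, on its centre line, 40 mm from the battery's middle towards the charger housing.
- torch: Bystander: black pocket torch, 96 mm long, 25 mm high, lying in front of the dock.
- torque_wrench: Bystander: small torque wrench, 228 mm long, 29 mm high, lying behind the dock.
- bit_case: Bystander: small flat red bit case, 120 x 59 mm, 30 mm high, behind the charger housing.
- hex_key: Bystander: T-handle hex key with yellow handle, 136 x 76 mm, 19 mm high, in front of the charger housing.
- caliper: Bystander: black brake caliper, 55 mm, 36 mm high, to the right.
- spacer: Bystander: red pad spacer, 39 mm, 9 mm high, to the right.
- jar: Bystander: white and red jar with black lid, 54 mm across, 70 mm high, to the left.

How it is judged (in metres and radians):
On the way, in this order (a step that is already met when the one before it is completed fails the run):
1. the battery is pressed home and the bolt has snapped over its bar (z of strike_bar in the frame of home below 0.0035 m and distance between strike_bar and home below 0.009 m and value of joint bolt below 0.002 m), for 0.2 s.
2. the charger is switched on at its rocker (all of step 1 and value of joint rocker above 0.33 rad), for 0.2 s.
3. the battery's button is kept down (at least 1.5 s) (all of step 2 and value of joint wake above 0.0025 m), for 1.5 s.
At the end, for the whole second after the job is handed in: The battery is latched by itself: strike bar within 3.5 mm above its home height and 9 mm of the home point, the bolt out to within 2 mm; the rocker is on (over 0.33 of 0.4 rad); the button is up again (within 1 mm); the battery is at rest (all of step 2 and value of joint wake below 0.001 m and linear speed of battery below 0.01 m/s); the robot touches nothing.
It fails at once if the charger is switched on before the battery is home (value of joint rocker above 0.2 rad and z of strike_bar in the frame of home above 0.006 m).
It fails at once if the button is pressed while the charger is off (value of joint wake above 0.0025 m and value of joint rocker below 0.2 rad).
It fails at once if the battery is lifted out or pulled off its hook (z of foot in the frame of dock above 0.042 m or z of strike_bar in the frame of home above 0.04 m).
It fails at once if a bystander is lifted or moved more than 15 mm (distance of any of torch, torque_wrench, bit_case, hex_key, caliper, spacer, jar from where it was at the start of the episode above 0.015 m).
It also fails if it takes over 54 s, if anything falls off the work surface, if the arm or the gripper's body presses on something with over 40 N, if the wrist force passes 120 N, or if a joint passes its speed limit or range.

### The arm

A 6-joint arm with a two-finger parallel gripper is mounted at the origin on a cart in front of the work surface, level with it; the furniture and walls round the work are solid. World frame = base frame: x ahead of the robot, y to its left, z up, the work surface at z = 0. Lengths are in m, angles in degrees, forces in N, time in s.
With the tool pointing down it reaches from about 0.375 to 0.9 m from the base axis. Payload 3.1 kg.
Tool frame: the origin (TCP) lies at the very end of the fingers, on their centre line; the grasp point (between the pads) lies 19 mm behind it; z points along the fingers, x is the direction in which the jaws open and shut, and the axes are right-handed (so a half turn about z gives the same grasp; the last joint's range is limited). The gripper opens to 87 mm and grips with 3 to 60 N. Pads are 19 mm wide; open, the fingers measure 117 mm over their backs; the gripper's body (75 mm by 190 mm) begins 51 mm behind the grasp point.
Start: joints at [-79.727, 30.224, 82.088, -0, 67.689, -10.227], TCP at [0.219, -0.585, 0.223] pointing down, gripper open.
Joint ranges: [-176.69, 176.69], [-43.24, 126.21], [12.49, 139.97], [-82, 262], [0, 151.66], [-163.58, 163.58]. Speed limits (degrees/s): [159.86, 159.86, 180, 180, 180, 180].

### API

Orientations are given as a 3x3 rotation matrix whose columns are the frame's x, y, z axes.
In Python, from rig import read_state, capture, bot gives the robot as it stands.
- The arm moves only by the shell command python3 -m crank 'ROWS' [OPENING]. ROWS is JSON, a list of rows, each a list of 2 entries, a list of its own where there are three numbers: the shift along the tool's x, y, z in cm, then the turn, a rotation vector about the tool's x, y, z in rad. In form: [[[dx, dy, dz], [wx, wy, wz]], ...]. A call has 1 to 12 rows; each row shifts and turns the commanded pose from where the row before left it, along the tool's axes as they then stand; what a row does not reach is not made up. A row lasts 1/10 s, in which the tool goes at most 50 mm and 8.59 degrees, less where a joint would pass 70% of its speed; a pose out of reach is approached as far as the arm can. A call with a gripper value outside its range is refused whole. OPENING is the closure, from -1 (fully open) to 1 (shut), set as the call begins (- or left out, the last holds). The fingers move at their own pace and stop on an object; the grip force is fixed at half the most. Time passes only in rows, so rows that do not move let the fingers close. It gives the time, the measured TCP pose, the force and the opening at its end, in the units of the state.
- read_state(): the state, without advancing time (a new reading comes with each control period).
- capture(name): name is "scene" or "top" or "wrist"; returns a dict with "pixels" (384x512x3 uint8, red, green, blue), "camera_matrix" (3x3 intrinsics, pixels), "R" (3x3) and "t" (3): a world point X has camera coordinates R X + t. Camera axes: x right, y down, z forward; pixel columns grow to the right and rows downward; lengths in m; the calibration is good to about 2 mm. The wrist camera is an equidistant fisheye: a pixel r from the principal point sees the ray r / f radians off the axis. A picture is of the moment at which its call begins. There is no depth.
- bot.hand_in(): hands the job in, once; it reports no verdict.
The state is a dict: "time_s": time; "joint_positions": joint angles; "qvel": joint speeds; "tau": joint torques, N m; "position": TCP position; "tcp_rot": TCP orientation; "force": force on the tool from outside, world axes, zero at the start; "moment": the same for the moment, N m; "opening": opening from 0.0 (shut) to 1.0 (fully open).
Only numpy, scipy, OpenCV 4.12 (cv2) and the standard library are available. Lean on these libraries where they do the work, as an engineer would, in place of code of your own. Each camera call takes 0.05 s, during which the arm holds its last target.

## Working session

There is one attempt and no reset: what is moved stays moved. The work goes in short steps, Python scripts to look and compute and a shell command to move; the robot and the scene stay as the last step left them, time stands still between calls to the robot, and variables do not carry over. Pictures are saved under pics/ and viewed, and the job is handed in when it is done.

```bash
mkdir -p pics; ls; python3 - <<'E'
from rig import read_state, capture, bot
import cv2,numpy as np
for n in ("scene","top"):
    c=capture(n); cv2.imwrite(f"pics/{n}0.png",c["pixels"][:,:,::-1]); print(n,c["camera_matrix"],c["R"],c["t"])
s=read_state(); print(s)
E
```

```text
pics
scene [[399.95458039   0.         256.77475059]
 [  0.         399.95458039 197.31262781]
 [  0.           0.           1.        ]] [[ 0.82591684 -0.56375427 -0.00651943]
 [-0.40538962 -0.5857922  -0.70178826]
 [ 0.39181709  0.58226165 -0.71235577]] [-0.46385991  0.2802158   1.10252816]
top [[444.38814668   0.         256.43300171]
 [  0.         444.38814668 193.6839424 ]
 [  0.           0.           1.        ]] [[-0.0224282  -0.99936753 -0.02759572]
 [-0.9943863   0.02515441 -0.10277714]
 [ 0.10340629  0.0251357  -0.99432155]] [0.02509508 0.58329948 1.30749804]
{'time_s': 0.1, 'joint_positions': array([-7.97272555e+01,  3.02723770e+01,  8.21494966e+01, -1.04524643e-03,
        6.76885021e+01, -1.02272126e+01]), 'qvel': array([ 0.05097684, -0.11496784, -0.16002915, -0.09858611, -0.01589307,
        0.01738552]), 'tau': array([ 7.16985511e-06, -4.40982771e+01, -1.77151018e+01,  6.34113676e-02,
        5.34003088e-02, -4.99796454e-05]), 'position': array([ 0.21878344, -0.58475332,  0.22168051]), 'tcp_rot': array([[ 3.50212841e-01, -9.36670079e-01, -3.60152776e-04],
       [-9.36668223e-01, -3.50212875e-01,  1.89252755e-03],
       [-1.89880407e-03, -3.25443791e-04, -9.99998144e-01]]), 'force': array([-0.11948088, -0.20305575,  0.90093612]), 'moment': array([ 0.00699493, -0.05777162,  0.02952505]), 'opening': 0.9995361242158084}
```

View pics/scene0.png

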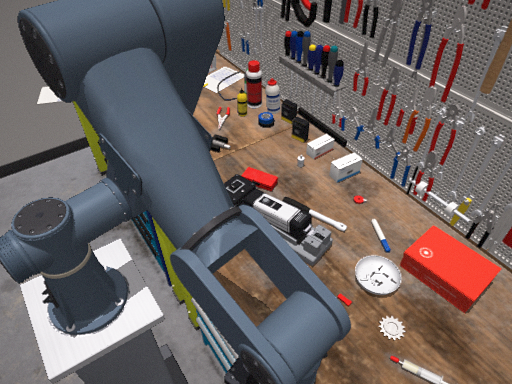

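View pics/top0.png

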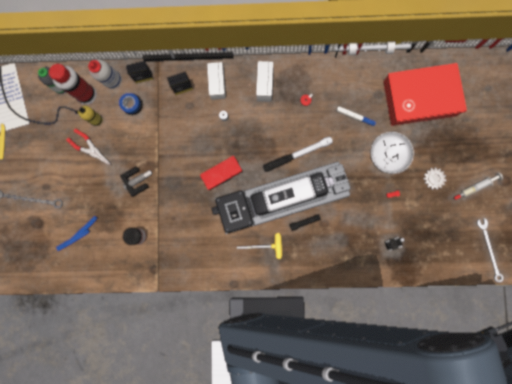

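The top view shows the whole dock: charger housing near (235,210), latch end near (340,180). I'll enlarge this area.

```bash
python3 - <<'E'
import cv2
i=cv2.imread("pics/top0.png")[150:245,200:360]
cv2.imwrite("pics/top0z.png",cv2.resize(i,None,fx=5,fy=5,interpolation=cv2.INTER_CUBIC))
E
```

```text
(no output)
```

View pics/top0z.png

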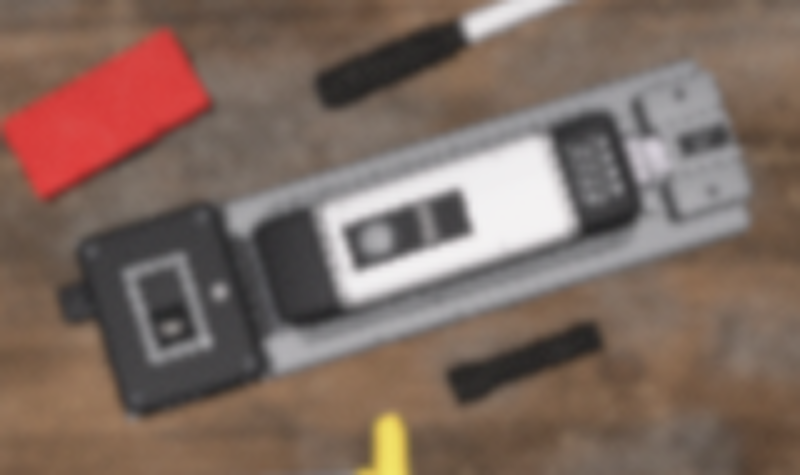

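```bash
cat > h.py <<'E'
import numpy as np
from rig import capture, read_state
def ray(c,uv,z):
    K,R,t=map(np.array,(c["camera_matrix"],c["R"],c["t"]))
    d=R.T@np.linalg.inv(K)@np.array([uv[0],uv[1],1.]); o=-R.T@t
    return o+d*(z-o[2])/d[2]
E
python3 - <<'E'
from h import *
c=capture("top")
P={}
for n,u,z in [("hA",(82,240),.076),("hB",(208,203),.076),("hC",(264,370),.076),("hD",(138,410),.076),("rockframe",(167,308),.077),("mark",(172,327),.089),("button",(378,238),.099),("pad",(597,172),.108),
 ("latchback",(692,62),.03),("latchfront",(748,228),.03),("frontL",(272,375),.03)]:
    P[n]=ray(c,(u[0]/5+200-.4,u[1]/5+150-.4),z); print(n,P[n].round(4))
f=lambda a,b:(np.linalg.norm(P[a]-P[b]).round(4),np.degrees(np.arctan2(*(P[a]-P[b])[[1,0]])).round(2))
print(f("hA","hB"),f("hB","hC"),f("hC","hD"),f("hA","hD"))
print("ctr",sum(P[k] for k in("hA","hB","hC","hD"))/4)
for a,b in(("rockframe","button"),("button","pad"),("rockframe","pad")):print(a,b,f(a,b))
E
```

```text
hA [0.5705 0.128  0.076 ]
hB [0.5903 0.0542 0.076 ]
hC [0.4924 0.0236 0.076 ]
hD [0.4711 0.0969 0.076 ]
rockframe [0.5296 0.079  0.077 ]
mark [0.5178 0.0754 0.089 ]
button [ 0.5652 -0.0438  0.099 ]
pad [ 0.5987 -0.1685  0.108 ]
latchback [ 0.6737 -0.2372  0.03  ]
latchfront [ 0.5722 -0.2664  0.03  ]
frontL [0.491  0.0205 0.03  ]
(np.float64(0.0765), np.float64(105.01)) (np.float64(0.1025), np.float64(17.33)) (np.float64(0.0763), np.float64(-73.76)) (np.float64(0.1042), np.float64(17.39))
ctr [0.53109018 0.07567639 0.076     ]
rockframe button (np.float64(0.1298), np.float64(106.15))
button pad (np.float64(0.1294), np.float64(105.06))
rockframe pad (np.float64(0.2589), np.float64(105.6))
```

Measurements agree with the model: button to pad is 129 mm (128 expected), the frame centre is 3 mm from the housing centre, and the yaw is about 15.7°. Next I close the fingers, align the tool x axis with the dock's y, and go above the press pad.

```bash
python3 -m crank '[[[0,0,0],[0,0,0.084]],[[-1,-1.6,0],[0,0,0]],[[-2.2,-3.5,0],[0,0,0]],[[-2.2,-3.5,0],[0,0,0]],[[-2.2,-3.5,0],[0,0,0]],[[-2.2,-3.5,0],[0,0,0]],[[-2.2,-3.5,0],[0,0,0]],[[-2.2,-3.5,0],[0,0,0]],[[-2.2,-3.5,0],[0,0,0]],[[-2.2,-3.5,0],[0,0,0]],[[-2.2,-3.5,0],[0,0,0]],[[-2.2,-3.5,0],[0,0,0]]]' 1
python3 -m crank '[[[-2.2,-3.5,0],[0,0,0]],[[-2.2,-3.5,0],[0,0,0]],[[-2.0,-3.5,0],[0,0,0]],[[0,-0.8,0],[0,0,0]],[[0,0,0],[0,0,0]],[[0,0,0],[0,0,0]]]'
python3 - <<'E'
from h import *
import cv2
for n in("wrist","scene"):
    c=capture(n); cv2.imwrite(f"pics/{n}1.png",c["pixels"][:,:,::-1])
    if n=="wrist":print(c["camera_matrix"],c["R"],c["t"])
s=read_state();print(s["position"],s["tcp_rot"],s["joint_positions"],s["force"],s["opening"])
E
```

```text
time_s: 1.35
position: [0.5098, -0.2619, 0.2225]
tcp_rot: [[0.273, -0.962, -0.0], [-0.962, -0.273, 0.001], [-0.001, 0.0, -1.0]]
force: [0.4, -0.9, -0.1]
opening: 0.031
time_s: 1.95
position: [0.5996, -0.1726, 0.2222]
tcp_rot: [[0.271, -0.962, -0.002], [-0.962, -0.271, 0.0], [-0.001, 0.001, -1.0]]
force: [0.1, -0.0, -0.6]
opening: 0.003
[[297.31863964   0.         255.30960018]
 [  0.         297.31863964 192.31560092]
 [  0.           0.           1.        ]] [[ 2.71806814e-01 -9.62351728e-01 -4.55555817e-04]
 [-9.16711906e-01 -2.59060287e-01  3.04182593e-01]
 [-2.92848660e-01 -8.22612880e-02 -9.52613638e-01]] [-0.32897037  0.46851655  0.55310135]
[ 0.59941015 -0.17350053  0.22242387] [[ 2.69395238e-01 -9.63029076e-01 -1.09722165e-03]
 [-9.63029578e-01 -2.69395606e-01  1.99286618e-04]
 [-4.87505498e-04  1.00297004e-03 -9.99999378e-01]] [-2.63807080e+01  3.01822496e+01  8.21896245e+01 -1.91369362e-02
  6.76895199e+01  4.79982673e+01] [-0.63307966  0.09834135  0.25044609] 0.010602097662617497
```

View pics/wrist1.png

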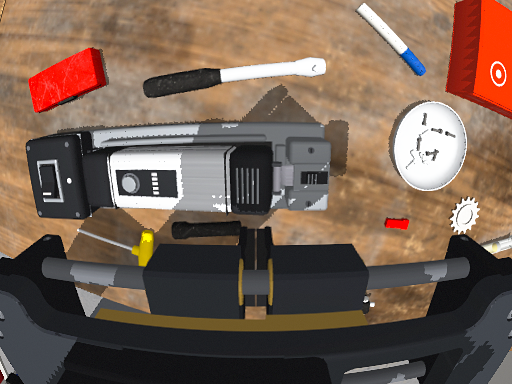

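View pics/scene1.png

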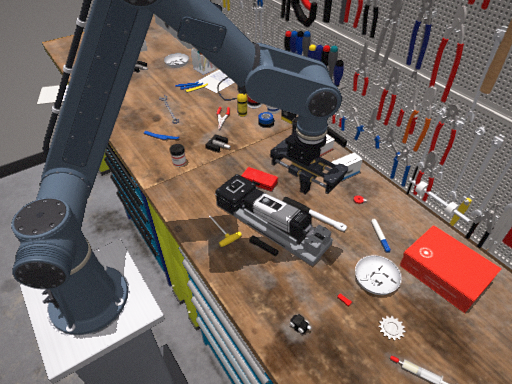

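The wrist view shows the ribbed pad at about (248,187), the button at (130,183) and the rocker at (49,181). The scene view now shows the dock clear of the arm. I'll cross-check with fisheye rays.

```bash
cat >> h.py <<'E'
def fray(c,uv,z):
    K,R,t=map(np.array,(c["camera_matrix"],c["R"],c["t"]))
    p=(np.array(uv)-K[:2,2])/K[0,0]; r=np.linalg.norm(p)
    d=R.T@np.r_[np.sin(r)*p/r,np.cos(r)]; o=-R.T@t
    return o+d*(z-o[2])/d[2]
E
python3 - <<'E'
from h import *
import cv2
c=capture("wrist")
for n,u,z in[("pad",(249,186),.108),("button",(130,183),.099),("rock",(49,181),.077),("bar",(279,178),.079)]:print(n,fray(c,u,z).round(4))
z=lambda f,r0,r1,c0,c1,k,o:cv2.imwrite(o,cv2.resize(cv2.imread(f)[r0:r1,c0:c1],None,fx=k,fy=k,interpolation=cv2.INTER_CUBIC))
z("pics/scene1.png",165,270,205,345,5,"pics/scene1z.png")
z("pics/wrist1.png",110,245,15,345,2.4,"pics/wrist1z.png")
E
```

```text
pad [ 0.6003 -0.1669  0.108 ]
button [ 0.5671 -0.0444  0.099 ]
rock [0.5294 0.082  0.077 ]
bar [ 0.609 -0.197  0.079]
```

View pics/scene1z.png

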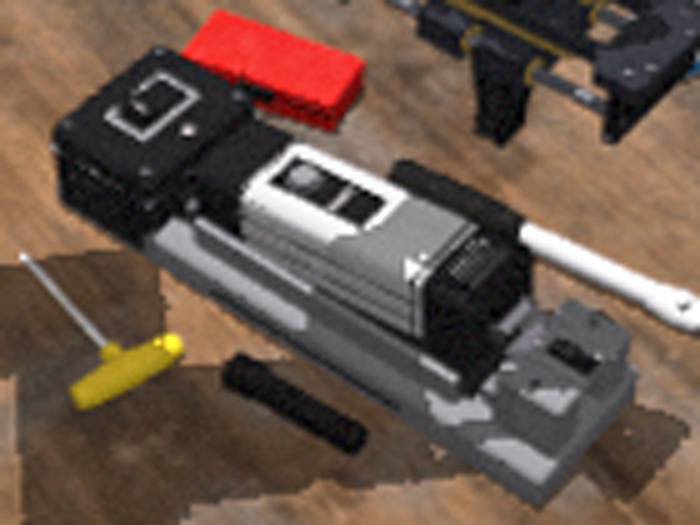

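View pics/wrist1z.png

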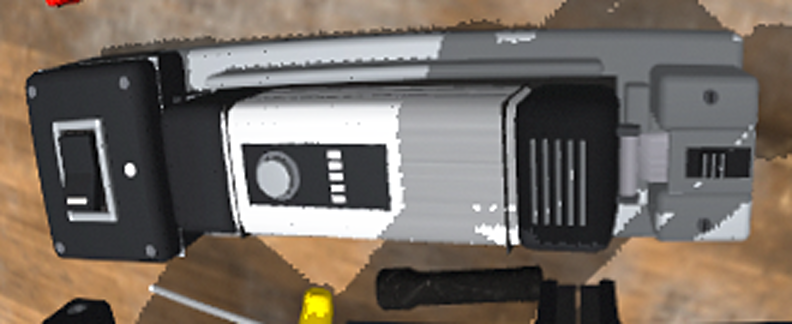

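Both cameras agree within 2 mm on the pad, about (0.5995, -0.167). I'll shift 5 mm and descend.

```bash
python3 -m crank '[[[-0.5,0,2],[0,0,0]],[[0,0,3],[0,0,0]],[[0,0,3],[0,0,0]],[[0,0,2],[0,0,0]],[[0,0,0.6],[0,0,0]],[[0,0,0.4],[0,0,0]],[[0,0,0],[0,0,0]]]'
python3 -m crank '[[[0,0,0.4],[0,0,0]],[[0,0,0.4],[0,0,0]],[[0,0,0.4],[0,0,0]],[[0,0,0.4],[0,0,0]],[[0,0,0.2],[0,0,0]],[[0,0,0],[0,0,0]]]'
```

```text
time_s: 2.8
position: [0.5994, -0.1687, 0.113]
tcp_rot: [[0.27, -0.963, 0.001], [-0.963, -0.27, -0.0], [0.001, -0.001, -1.0]]
force: [1.0, -0.7, 0.7]
opening: 0.007
time_s: 3.4
position: [0.601, -0.1695, 0.0968]
tcp_rot: [[0.271, -0.963, 0.004], [-0.963, -0.271, -0.003], [0.004, -0.003, -1.0]]
force: [-0.9, -2.5, 11.1]
opening: 0.002
```

```bash
python3 -m crank '[[[0,0,0.3],[0,0,0]],[[0,0,0.3],[0,0,0]],[[0,0,0.3],[0,0,0]],[[0,0,0],[0,0,0]],[[0,0,0],[0,0,0]]]'
python3 -m crank '[[[0,0,0.2],[0,0,0]],[[0,0,0],[0,0,0]],[[0,0,0],[0,0,0]],[[0,0,0],[0,0,0]]]'
```

```text
time_s: 3.9
position: [0.6008, -0.1694, 0.0866]
tcp_rot: [[0.271, -0.963, 0.004], [-0.963, -0.271, -0.003], [0.004, -0.003, -1.0]]
force: [1.4, -3.1, 4.5]
opening: 0.009
time_s: 4.3
position: [0.6009, -0.1695, 0.0864]
tcp_rot: [[0.271, -0.963, 0.004], [-0.963, -0.271, -0.003], [0.004, -0.003, -1.0]]
force: [-1.9, -3.7, 15.6]
opening: 0.004
```

It is at the stop (z 0.0864, stiff, and the force dropped after the bolt passed). I'll back off and look.

```bash
python3 -m crank '[[[0,0,0.2],[0,0,0]],[[0,0,0],[0,0,0]],[[0,0,-0.6],[0,0,0]],[[0,0,0],[0,0,0]],[[0,0,0],[0,0,0]]]'
python3 -m crank '[[[0,0,-1],[0,0,0]],[[0,0,-2],[0,0,0]],[[0,0,-3],[0,0,0]],[[0,0,-3],[0,0,0]],[[0,0,-1],[0,0,0]],[[0,0,0],[0,0,0]]]'
python3 - <<'E'
from h import *
import cv2
for n,r in(("wrist",(110,245,15,345,2.4)),("scene",(165,270,205,345,5))):
    i=capture(n)["pixels"][:,:,::-1]
    cv2.imwrite(f"pics/{n}2z.png",cv2.resize(i[r[0]:r[1],r[2]:r[3]],None,fx=r[4],fy=r[4],interpolation=cv2.INTER_CUBIC))
print(read_state()["position"])
E
```

```text
time_s: 4.8
position: [0.5991, -0.1675, 0.0873]
tcp_rot: [[0.27, -0.963, -0.0], [-0.963, -0.27, 0.001], [-0.001, 0.0, -1.0]]
force: [0.2, -0.2, 4.5]
opening: 0.004
time_s: 5.4
position: [0.5997, -0.168, 0.1886]
tcp_rot: [[0.271, -0.963, 0.002], [-0.963, -0.271, -0.001], [0.001, -0.002, -1.0]]
force: [-0.8, 0.6, -0.2]
opening: 0.005
[ 0.5981615  -0.16738059  0.18612357]
```

View pics/scene2z.png

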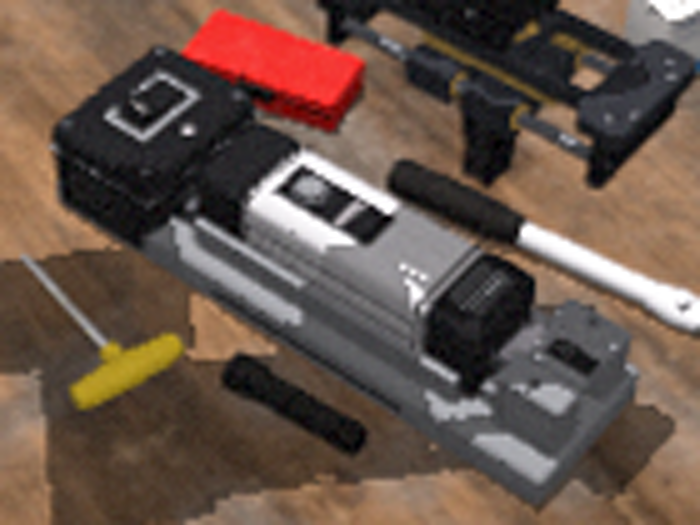

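View pics/wrist2z.png

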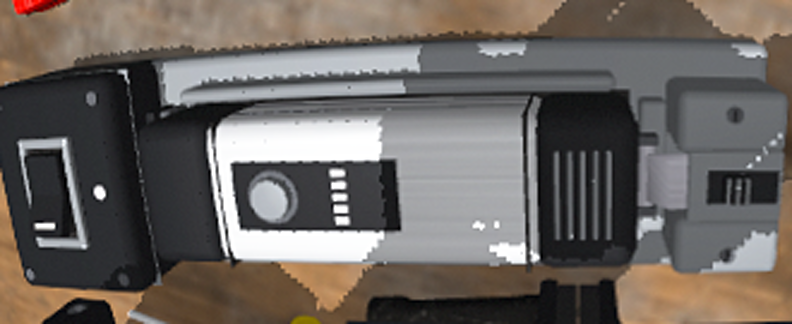

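The battery now looks level and stays down, with the bar tucked under the bolt. I'll triangulate the pad height to confirm it.

```bash
python3 - <<'E'
from h import *
w=capture("wrist");s=capture("scene");
import cv2
t=capture("top");cv2.imwrite("pics/top2z.png",cv2.resize(t["pixels"][150:245,200:360,::-1],None,fx=5,fy=5,interpolation=cv2.INTER_CUBIC))
def tri(uw,us):
    best=min(np.arange(.06,.13,.0005),key=lambda z:np.linalg.norm(fray(w,uw,z)-ray(s,us,z)))
    return best,fray(w,uw,best).round(4),ray(s,us,best).round(4)
W=lambda a,b:(a/2.4+15-.3,b/2.4+110-.3)
S=lambda a,b:(a/5+205-.4,b/5+165-.4)
print("pad",tri(W(584,195),S(483,290)))
print("button",tri(W(270,197),S(312,186)))
print("rockframe",tri(W(47,195),S(153,105)))
for z in(.077,.087): print(z,fray(w,W(584,195),z).round(4))
print("mark",fray(w,W(45,226),.089),"btn",fray(w,W(270,197),.092))
E
```

```text
pad (np.float64(0.08800000000000002), array([ 0.6013, -0.169 ,  0.088 ]), array([ 0.6034, -0.1716,  0.088 ]))
button (np.float64(0.09200000000000003), array([ 0.5675, -0.0474,  0.092 ]), array([ 0.5676, -0.0482,  0.092 ]))
rockframe (np.float64(0.08300000000000002), array([0.5299, 0.0794, 0.083 ]), array([0.5301, 0.0768, 0.083 ]))
0.077 [ 0.598 -0.17   0.077]
0.087 [ 0.601 -0.169  0.087]
mark [0.51664594 0.07584835 0.089     ] btn [ 0.56752346 -0.04742854  0.092     ]
```

View pics/top2z.png

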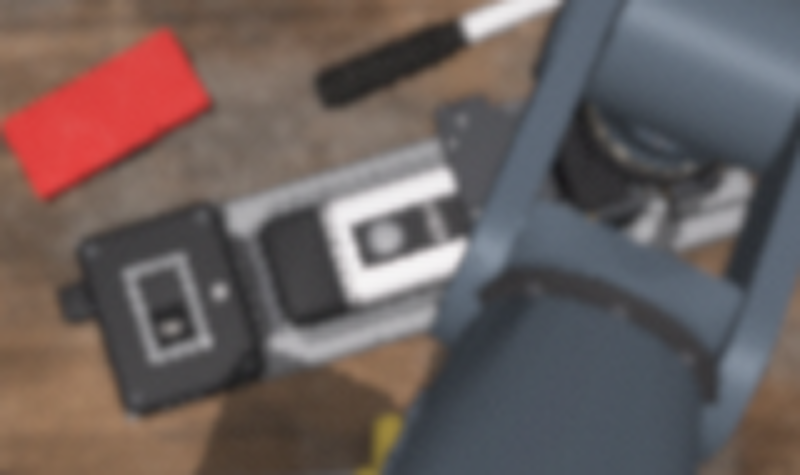

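Latched: the pad triangulates at 88 mm and the button at 92 mm. Now to the rocker's on end at (0.515, 0.0755).

```bash
python3 -m crank '[[[-2,0,0],[0,0,0]],[[-4,0.3,0],[0,0,0]],[[-4,0.3,0],[0,0,0]],[[-4,0.3,0],[0,0,0]],[[-4,0.3,0],[0,0,0]],[[-4,0.2,0],[0,0,0]],[[-2.5,0,0],[0,0,0]],[[-1.1,0,1],[0,0,0]],[[0,0,3],[0,0,0]],[[0,0,2.5],[0,0,0]],[[0,0,0.8],[0,0,0]],[[0,0,0],[0,0,0]]]'
python3 - <<'E'
from h import *
import cv2
for n,r in(("wrist",(110,300,100,350,3)),("scene",(165,270,205,345,5))):
    i=capture(n)["pixels"][:,:,::-1]
    cv2.imwrite(f"pics/{n}3z.png",cv2.resize(i[r[0]:r[1],r[2]:r[3]],None,fx=r[4],fy=r[4],interpolation=cv2.INTER_CUBIC))
print(read_state()["position"])
E
```

```text
time_s: 6.85
position: [0.5153, 0.0745, 0.1129]
tcp_rot: [[0.27, -0.963, -0.004], [-0.963, -0.27, 0.0], [-0.001, 0.004, -1.0]]
force: [0.5, -0.7, -0.1]
opening: 0.004
[0.51703759 0.07436566 0.11476014]
```

View pics/scene3z.png

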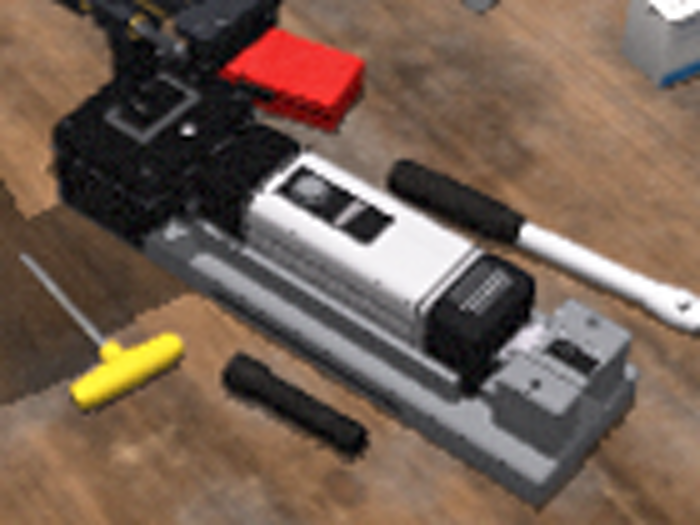

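View pics/wrist3z.png

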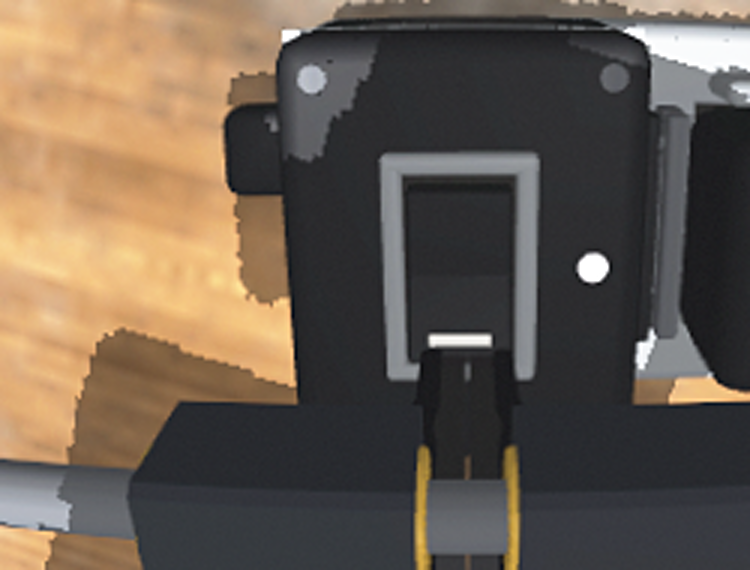

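The finger is about 1.5 mm right of the rocker centre (column 468 against 460), just behind the white line. I'll correct that and press down.

```bash
python3 -m crank '[[[-0.15,-0.15,0.5],[0,0,0]],[[0,0,0.8],[0,0,0]],[[0,0,0.5],[0,0,0]],[[0,0,0.4],[0,0,0]],[[0,0,0.3],[0,0,0]],[[0,0,0],[0,0,0]],[[0,0,0],[0,0,0]]]'
python3 -m crank '[[[0,0,0.2],[0,0,0]],[[0,0,0.2],[0,0,0]],[[0,0,0],[0,0,0]],[[0,0,0],[0,0,0]]]'
```

```text
time_s: 7.65
position: [0.5178, 0.0766, 0.0895]
tcp_rot: [[0.27, -0.963, 0.001], [-0.963, -0.27, 0.0], [0.0, -0.001, -1.0]]
force: [-0.5, -0.0, 0.3]
opening: 0.006
time_s: 8.05
position: [0.5176, 0.0766, 0.0855]
tcp_rot: [[0.27, -0.963, 0.0], [-0.963, -0.27, 0.0], [-0.0, -0.0, -1.0]]
force: [-0.7, -0.3, -0.1]
opening: 0.004
```

```bash
python3 -m crank '[[[0,0,0.2],[0,0,0]],[[0,0,0],[0,0,0]],[[0,0,0],[0,0,0]]]'
python3 -m crank '[[[0,0,0.15],[0,0,0]],[[0,0,0],[0,0,0]],[[0,0,0],[0,0,0]]]'
python3 - <<'E'
from h import *
import cv2
for n,r in(("wrist",(110,300,100,350,3)),("scene",(165,270,205,345,5))):
    i=capture(n)["pixels"][:,:,::-1]
    cv2.imwrite(f"pics/{n}4z.png",cv2.resize(i[r[0]:r[1],r[2]:r[3]],None,fx=r[4],fy=r[4],interpolation=cv2.INTER_CUBIC))
print(read_state()["position"],read_state()["force"])
E
```

```text
time_s: 8.35
position: [0.5173, 0.0765, 0.0839]
tcp_rot: [[0.27, -0.963, -0.0], [-0.963, -0.27, -0.0], [-0.0, 0.0, -1.0]]
force: [-2.7, -0.9, 6.7]
opening: 0.003
time_s: 8.65
position: [0.5174, 0.0765, 0.0838]
tcp_rot: [[0.271, -0.963, 0.0], [-0.963, -0.271, -0.0], [0.0, -0.0, -1.0]]
force: [-4.0, -0.4, 16.4]
opening: 0.006
[0.51737897 0.07654268 0.08374706] [-4.93997762 -0.22992153 17.45871947]
```

View pics/wrist4z.png

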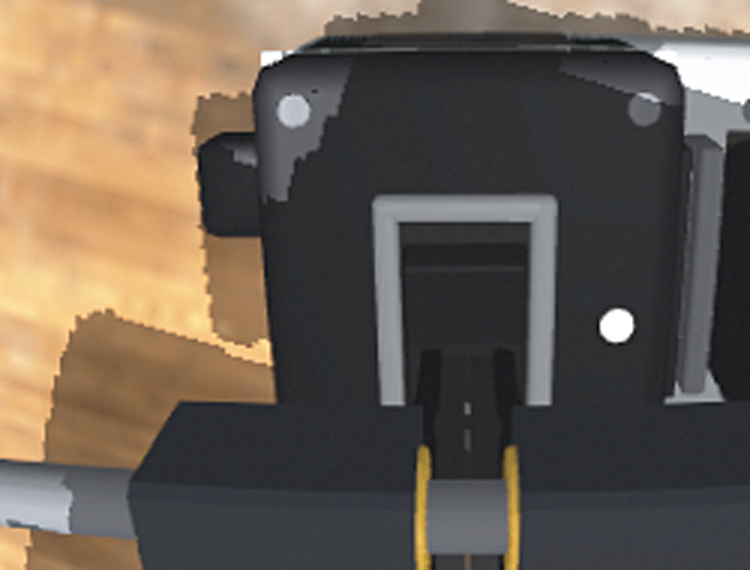

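It reached the stiff stop at z 0.0838 with 17 N, and the far rocker end has risen. I'll retract and check.

```bash
python3 -m crank '[[[0,0,-0.5],[0,0,0]],[[0,0,-2],[0,0,0]],[[0,0,-3],[0,0,0]],[[2,0,-2],[0,0,0]],[[4,-0.7,0],[0,0,0]],[[4,-0.7,0],[0,0,0]],[[2.5,-0.4,0],[0,0,0]],[[0,0,0],[0,0,0]],[[0,0,0],[0,0,0]]]'
python3 - <<'E'
from h import *
import cv2
for n,r in(("wrist",(110,300,20,270,3)),("scene",(165,270,205,345,5))):
    i=capture(n)["pixels"][:,:,::-1]
    cv2.imwrite(f"pics/{n}5z.png",cv2.resize(i[r[0]:r[1],r[2]:r[3]],None,fx=r[4],fy=r[4],interpolation=cv2.INTER_CUBIC))
print(read_state()["position"],read_state()["force"])
E
```

```text
time_s: 9.65
position: [0.5687, -0.0391, 0.1566]
tcp_rot: [[0.269, -0.963, -0.0], [-0.963, -0.269, 0.001], [-0.001, 0.0, -1.0]]
force: [-0.5, 0.1, -0.2]
opening: 0.004
[ 0.56784653 -0.03784804  0.15659334] [-0.24673163 -0.24856239 -0.05077569]
```

View pics/wrist5z.png

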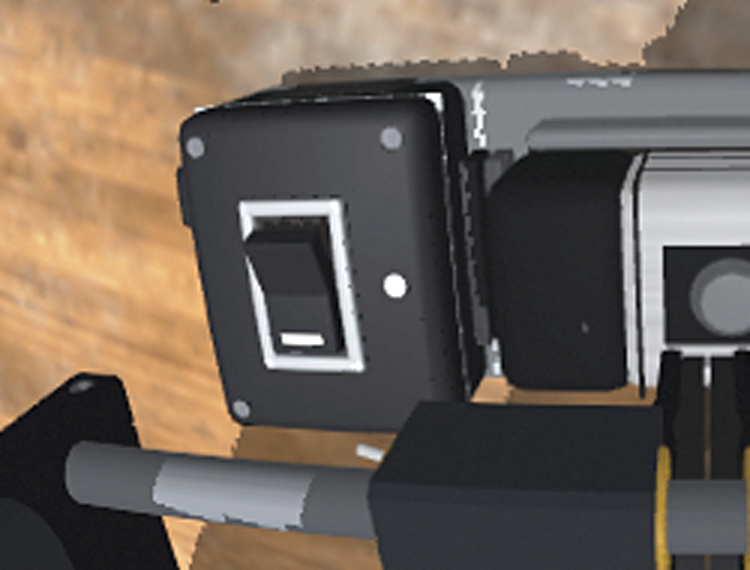

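View pics/scene5z.png

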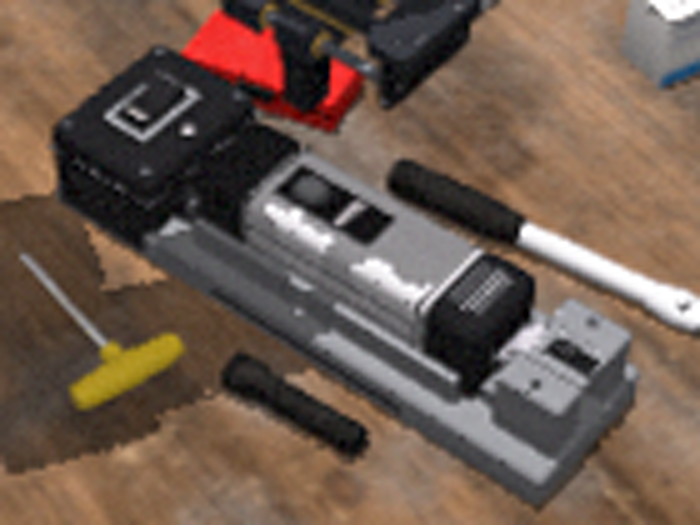

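The rocker's on half is level and its far end is raised, so the charger is on, and the battery is still down. Now the button at (0.5675, -0.0475).

```bash
python3 -m crank '[[[0.9,0.15,1.5],[0,0,0]],[[0,0,2],[0,0,0]],[[0,0,1.3],[0,0,0]],[[0,0,0.6],[0,0,0]],[[0,0,0.3],[0,0,0]],[[0,0,0],[0,0,0]],[[0,0,0],[0,0,0]]]'
python3 -m crank '[[[0,0,0.3],[0,0,0]],[[0,0,0.3],[0,0,0]],[[0,0,0.2],[0,0,0]],[[0,0,0],[0,0,0]],[[0,0,0],[0,0,0]]]'
```

```text
time_s: 10.45
position: [0.5702, -0.048, 0.1006]
tcp_rot: [[0.271, -0.963, 0.001], [-0.963, -0.271, -0.0], [0.001, -0.001, -1.0]]
force: [-0.2, 0.1, 0.1]
opening: 0.009
time_s: 10.95
position: [0.5697, -0.0481, 0.0921]
tcp_rot: [[0.27, -0.963, -0.0], [-0.963, -0.27, 0.0], [-0.0, 0.0, -1.0]]
force: [-0.0, 0.5, -1.3]
opening: 0.004
```

```bash
python3 -m crank '[[[0,0,0.2],[0,0,0]],[[0,0,0.2],[0,0,0]],[[0,0,0],[0,0,0]],[[0,0,0],[0,0,0]]]'
python3 -m crank '[[[0,0,0.15],[0,0,0]],[[0,0,0],[0,0,0]],[[0,0,0],[0,0,0]]]'
```

```text
time_s: 11.35
position: [0.5698, -0.0481, 0.0883]
tcp_rot: [[0.27, -0.963, 0.0], [-0.963, -0.27, -0.0], [0.0, -0.0, -1.0]]
force: [-1.0, -0.6, 3.7]
opening: 0.004
time_s: 11.65
position: [0.5698, -0.0481, 0.0877]
tcp_rot: [[0.27, -0.963, 0.001], [-0.963, -0.27, -0.0], [0.0, -0.0, -1.0]]
force: [-2.1, -0.3, 9.9]
opening: 0.002
```

The force of 9.9 N is well above the 4 N needed for full travel, so the button is fully down. I'll hold it.

```bash
for i in 1 2; do python3 -m crank '[[[0,0,0],[0,0,0]],[[0,0,0],[0,0,0]],[[0,0,0],[0,0,0]],[[0,0,0],[0,0,0]],[[0,0,0],[0,0,0]],[[0,0,0],[0,0,0]],[[0,0,0],[0,0,0]],[[0,0,0],[0,0,0]],[[0,0,0],[0,0,0]],[[0,0,0],[0,0,0]],[[0,0,0],[0,0,0]],[[0,0,0],[0,0,0]]]'; done
python3 - <<'E'
from h import *
import cv2
for n,r in(("wrist",(110,300,20,270,3)),("scene",(165,270,205,345,5))):
    i=capture(n)["pixels"][:,:,::-1]
    cv2.imwrite(f"pics/{n}6z.png",cv2.resize(i[r[0]:r[1],r[2]:r[3]],None,fx=r[4],fy=r[4],interpolation=cv2.INTER_CUBIC))
E
```

```text
time_s: 12.85
position: [0.5698, -0.0481, 0.0877]
tcp_rot: [[0.271, -0.963, 0.001], [-0.963, -0.271, -0.0], [0.001, -0.001, -1.0]]
force: [-1.5, 0.7, 9.9]
opening: 0.005
time_s: 14.05
position: [0.5698, -0.0481, 0.0878]
tcp_rot: [[0.271, -0.963, 0.001], [-0.963, -0.271, -0.0], [0.001, -0.001, -1.0]]
force: [-2.5, 1.4, 10.0]
opening: 0.007
```

View pics/scene6z.png

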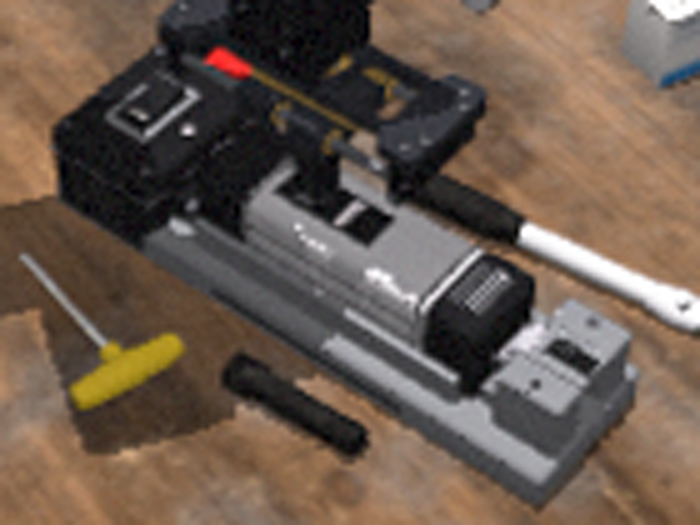

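View pics/wrist6z.png

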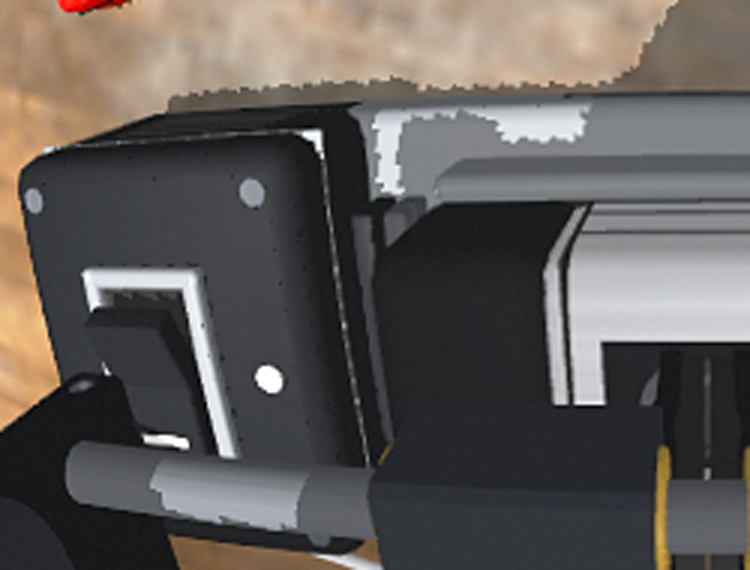

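The fingertip covers the button, which was held for over 2.4 s at 10 N. Rocker and battery are unchanged, so I release.

```bash
python3 -m crank '[[[0,0,-0.3],[0,0,0]],[[0,0,-1],[0,0,0]],[[0,0,-3],[0,0,0]],[[0,0,-4],[0,0,0]],[[0,0,-4],[0,0,0]],[[0,0,-1],[0,0,0]],[[0,0,0],[0,0,0]],[[0,0,0],[0,0,0]],[[0,0,0],[0,0,0]]]'
python3 - <<'E'
from h import *
import cv2
for n,r in(("wrist",(90,280,60,345,2.7)),("scene",(165,270,205,345,5))):
    i=capture(n)["pixels"][:,:,::-1]
    cv2.imwrite(f"pics/{n}7z.png",cv2.resize(i[r[0]:r[1],r[2]:r[3]],None,fx=r[4],fy=r[4],interpolation=cv2.INTER_CUBIC))
print(read_state()["force"])
E
```

```text
time_s: 15.05
position: [0.5682, -0.0477, 0.2175]
tcp_rot: [[0.27, -0.963, -0.004], [-0.963, -0.27, 0.001], [-0.002, 0.004, -1.0]]
force: [0.2, -0.8, -0.4]
opening: 0.005
[-0.66775228  1.29436544  0.5365896 ]
```

View pics/scene7z.png

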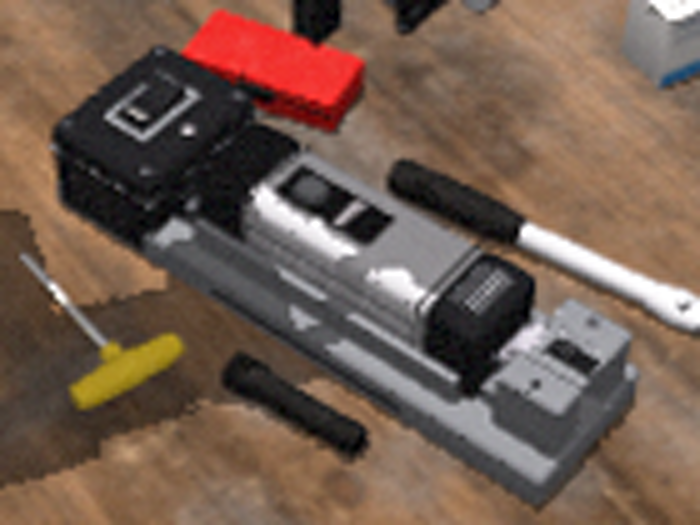

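View pics/wrist7z.png

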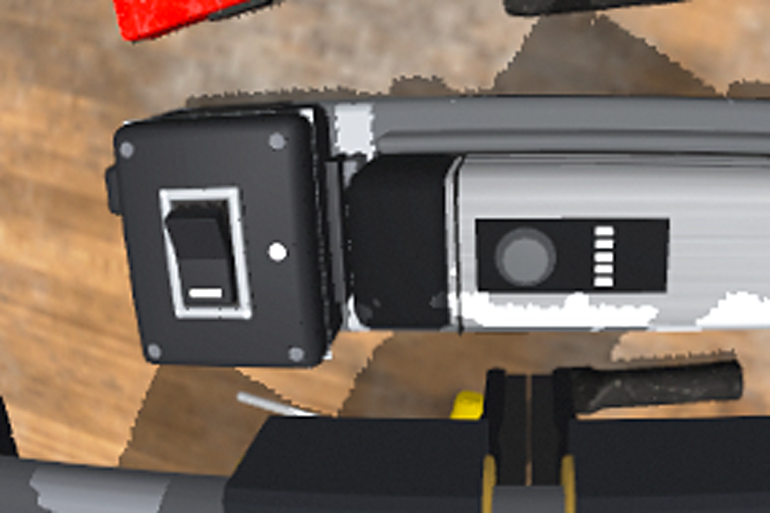

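The battery is down, the rocker is on, the button is up, the arm is clear and the bystanders haven't moved.

```bash
python3 -c "
from rig import bot
print(bot.hand_in())"
```

```text
the job is handed in; nothing more can be done
None
```

I did all three steps in order and handed the job in at about 15 s of the 54 s allowed; the hand-in reports no verdict.

- **Battery:** I pressed its raised end down with closed fingers. It hit a firm stop with the tool at 86.4 mm, after the force had dropped as the bolt passed. After I let go, the press pad measured 88 mm above the bench and the button top 92 mm, so it was staying latched by itself. The two camera views put the pad about 3 mm apart sideways.
- **Charger switch:** I pressed the white-line end to its stop at 83.8 mm with about 17 N. Afterwards the pictures showed that half level and the other end raised.
- **Wake button:** I held it for over 2.4 s at about 10 N, where 4 N is fully down.

In the last pictures the battery was down, the switch was on and the button looked up. The arm was 13 cm above everything, with only sensor noise on the force reading. The torch, wrench, bit case and hex key looked unmoved; I did not re-check the caliper, spacer and jar, but the arm only passed high above that side. The bolt, switch and button positions can't be read directly, so those three are judged from pictures and forces. I saw no change in the battery lights.

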